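Seat a glued block in a clamping jig and start its timer

ROBOT

A 6-joint arm with a two-finger parallel gripper is mounted at the origin on a cart in front of the work surface, level with it; the furniture and walls round the work are solid. World frame = base frame: x ahead of the robot, y to its left, z up, the work surface at z = 0. Lengths are in m, angles in rad, forces in N, time in s.
With the tool pointing down it reaches from about 0.425 to 0.95 m from the base axis. Payload 3.5 kg.
Tool frame: the origin (TCP) lies on the centre line of the jaws, within the pads' length; the fingertips stand 11 mm ahead of it and the grasp point (between the pads) lies 8 mm behind it; z points along the fingers, y is the line along which they close (so a half turn about z gives the same grasp; the last joint's range is limited). The gripper opens to 85 mm and grips with 20 to 120 N. Pads are 22 mm wide; open, the fingers measure 114 mm over their backs; the gripper's body (76 mm by 85 mm) begins 54 mm behind the grasp point. The pads swing forward as they close: fully open they stand 13 mm farther back than shut.
Start: joints at [1.188, 0.286, 1.577, -0, 1.279, -0.15], TCP at [0.156, 0.657, 0.209] pointing down, gripper open.
Joint ranges: [-2.77, 2.77], [-0.9, 2.22], [0.21, 2.48], [-1.53, 4.67], [0.24, 2.81], [-2.84, 2.84]. Speed limits (rad/s): [2.79, 2.79, 3.14, 3.14, 3.14, 3.14].

INTERFACE

Orientations are given as a unit quaternion [x, y, z, w].
In Python, from plant import ctrl gives the robot as it stands.
- The arm moves only by the tool step_arm, never from a script. Its argument "motion" is a list of rows, each an object with "offset": the shift along the tool's x, y, z in m, a list of three; "twist": the turn about the tool's z in degrees. A call has 1 to 12 rows; each row is the pose to reach, as a shift and turn from the pose commanded when the call began, along the tool's axes at that moment; what a row does not reach only later rows make up. A row lasts 1/10 s, in which the tool goes at most 50 mm and 8.59 degrees, less where a joint would pass 70% of its speed; a pose out of reach is approached as far as the arm can. A call with a gripper value outside its range is refused whole. "gripper" is the finger opening in m, from 0 to 0.0854, set as the call begins (left out, the last holds). The fingers move at their own pace and stop on an object; "grip_force" is the grip in N (left out, the last holds). Time passes only in rows, so rows that repeat a pose let the fingers close. It gives the time, the measured TCP pose, the force, the opening and the grip force at its end, in the units of the state.
- ctrl.get_state(): the state, without advancing time (a new reading comes with each control period).
- ctrl.read_camera(name): name is "scene" or "top"; returns the picture (480x640x3 uint8, blue, green, red); there is no depth.
- ctrl.calibration(name): a dict with "fx", "fy", "cx", "cy" (pixels), "cam_to_world" (4x4, takes a point from camera to world coordinates). Camera axes: x right, y up, looking along -z (the intrinsics and any distortion apply to the point x, -y, -z); pixel columns grow to the right and rows downward; lengths in m; the calibration is good to about 2 mm. A picture is of the moment at which its call begins. calibration takes no time and is no camera call.
- ctrl.sign_off(): hands the job in; it is judged then, once.
The state is a dict: "time": time; "qpos": joint angles; "dq": joint speeds; "joint_efforts": joint torques, N m; "eef_pos": TCP position; "tcp_rot": TCP orientation; "contact_force": force on the tool from outside, world axes, zero at the start; "wrist_torque": the same for the moment, N m; "opening": opening from 0.0 (shut) to 1.0 (fully open); "finger_force": force on a finger pad.
Only numpy, scipy, OpenCV 4.12 (cv2) and the standard library are available. Lean on these libraries where they do the work, as an engineer would, in place of code of your own. Each camera call takes 0.05 s, during which the arm holds its last target. There are 200 camera calls.

TASK

Set the wooden block into the nest of the gluing jig and make sure it is pressed fully down onto the nest floor before you swing the hinged gate shut over it. Once the gate is fully closed, take the stylus from its stand, start the timer by pressing its small recessed red button with the stylus tip, and put the stylus back upright in its stand. Press the button only with the stylus, only after the gate is closed, and leave the tape roll, glue bottle and glue stick where they stand.

Things in the scene. Friction and masses are not known exactly. Their poses are not given: they have to be found in the camera images.
- wood_block: Brown wooden block, 45 (its x) x 75 (its y) x 35 high mm, about 70 g, loose on the desk. Origin: centre of its underside, z up. It looks the same turned by half a turn.
- jig: Gluing jig, fixed: plywood base 200 (x) x 150 (y) x 20 mm high; origin: centre of its underside on the desk. On it an aluminium nest for the block, whose 75 mm length lies along the jig's x: clear opening 78 x 48 mm, walls 20 mm above the nest floor plus lead-ins flaring out to 27 mm. The walls along the jig's x have their middle 45 mm open down to the base, for fingers. Gate hinge at the +x end.
- nest_floor (a point): Centre of the nest floor, 20 mm above the desk; jig's axes. A fully seated block has its origin here, its top 55 mm above the desk. Brass spring plungers in the two end walls catch a block that is just set in about 13 mm above the floor, and hold it by friction at any height below; pushing it on takes some 6 to 20 N (most at 5 to 8 mm, then less, then the hard floor); it then stays.
- gate (a joint): Blue hinged clamp gate, rad: 0 closed (level; on a seated block its rubber pad touches and it reads 0.01 to 0.02), grows as it opens upward, to 1.72 (past upright, leaning towards the jig's +x). Stiff hinge: stays where left; 2 to 4 N at the bar moves it. Two side arms 56 mm either side of the middle, joined by a pressure bar with the pad and, at the end, by the orange grip bar.
- gate_bar (a point): Middle of the gate's orange round grip bar, 10 mm thick, along the jig's y, free over 50 mm to either side; 163 mm from the hinge. Moves with the gate; when closed it lies 83 mm from the nest centre towards the jig's -x, 65 mm above the desk.
- gate_hinge (a point): Middle of the gate's hinge axis (axis along the jig's y), 80 mm from the nest centre towards the jig's +x, 65 mm above the desk.
- timer: Timer, fixed, white flat box 70 (x) x 100 (y) x 40 mm high with a green display; origin: centre of its underside.
- button_top (a point): Centre of the top of the timer's red button at rest, 8 mm below the timer's top face (32 mm above the desk), in a round well 20 mm across; 28 mm from the timer's middle towards its +y.
- button (a joint): The timer's red button (17 mm across), m: 0 at rest, 0.004 fully pressed straight down against a spring (about 5 N when fully down); springs back. Press it at least 3 mm.
- stylus: Stylus, loose, standing upright tip down in its stand; 120 mm long, 60 g. Origin: the tip's end, z towards the handle. Steel tip 6 mm across to 24 mm, widening to a 12 mm shank up to 44 mm, a collar 26 mm across from 44 to 50 mm, then a black round handle 16 mm across from 50 to 120 mm.
- stylus_stand: Wooden stylus stand, fixed, 60 x 60 x 55 mm high, with an upright hole 15 mm across through its middle, chamfered by 3 mm. Origin: centre of its underside. The stylus hangs in the hole with its collar on the stand's top.
- stand_top (a point): Mouth of the stand's hole, on its top, 55 mm above the desk. The stylus at home has its tip 44 mm below this point.
- masking_tape: Roll of masking tape lying flat, 98 mm across, 25 mm high; bystander. Origin: centre of its underside.
- glue_bottle: White glue bottle standing upright, 38 x 66 x 167 mm high; bystander. Origin: centre of its underside.
- glue_stick: Yellow and red glue stick standing upright, 26 mm across, 86 mm high; bystander. Origin: centre of its underside.
There are look-alikes about, which are no part of the job. Of the things shaped like the wood_block, the brown one is meant.

How it is judged:
On the way, in this order (a step that is already met when the one before it is completed fails the run):
1. the block is fully down on the nest floor while the gate is still open (z of wood_block in the frame of nest_floor between -0.003 and 0.002 m and horizontal distance between wood_block and nest_floor below 0.006 m and angle between wood_block's own z axis and vertical below 0.05 rad and value of joint gate above 0.8 rad), for 0.2 s.
2. the gate is closed over the fully seated block (z of wood_block in the frame of nest_floor between -0.003 and 0.002 m and horizontal distance between wood_block and nest_floor below 0.006 m and angle between wood_block's own z axis and vertical below 0.05 rad and value of joint gate below 0.04 rad), for 0.2 s.
3. the button is pressed in with the stylus while the gate is closed (value of joint button above 0.0025 m and contact force between stylus and button above 0.5 N and value of joint gate below 0.04 rad), for 0.04 s.
At the end, for the whole second after the job is handed in: Block fully down in the nest (within 2 mm of the floor, 6 mm of centre, level to 0.05 rad), gate closed (under 0.04 rad), button sprung back, stylus at rest upright in its stand (tip 40 mm or more below its top, within 6 mm of centre, tilt under 0.08 rad) (all of step 2 and horizontal distance between stylus and stand_top below 0.006 m and z of stylus in the frame of stand_top below -0.04 m and angle between stylus's own z axis and vertical below 0.08 rad and linear speed of each of stylus, wood_block below 0.02 m/s and value of joint button below 0.001 m); the robot touches nothing.
It fails at once if the gate is swung down (below 0.6 rad) while the block is not fully down in the nest (value of joint gate below 0.6 rad and not (z of wood_block in the frame of nest_floor between -0.003 and 0.002 m and horizontal distance between wood_block and nest_floor below 0.006 m and angle between wood_block's own z axis and vertical below 0.05 rad)).
It fails at once if the button is pressed while the gate is not closed (value of joint button above 0.0025 m and value of joint gate above 0.1 rad).
It fails at once if the fingers press the button (contact force between the fingers and button above 0.5 N).
It fails at once if the tape roll, glue bottle or glue stick is moved by more than 3 cm or tipped (distance of any of masking_tape, glue_bottle, glue_stick from where it was at the start of the episode above 0.03 m or angle between any of masking_tape, glue_bottle, glue_stick's own z axis and vertical above 0.3 rad).
It also fails if it takes over 72 s, if anything falls off the work surface, if the arm or the gripper's body presses on something with over 40 N, if the wrist force passes 120 N, or if a joint passes its speed limit or range.

## Working session

There is one attempt and no reset: what is moved stays moved. The work goes in short steps, Python scripts to look and compute and a tool call to move; the robot and the scene stay as the last step left them, time stands still between calls to the robot, and variables do not carry over. Pictures are saved under pics/ and viewed, at most 10 in all, crops included, and the job is handed in when it is done.

Besides the shell and the picture viewer there is one more tool, called in YAML: its name, and indented under it one key for each argument. step_arm: Moves the arm, as the interface text tells. Its arguments: {"type":"object","properties":{"motion":{"type":"array"},"gripper":{"type":"number"},"grip_force":{"type":"number"}},"required":["motion"]}

```bash
mkdir -p pics; cat > h.py <<'E'
import numpy as np, cv2
from plant import ctrl
def cal(n):
    c=ctrl.calibration(n); return c,np.array(c["cam_to_world"])
def ray(n,u,v):
    c,T=cal(n); K=np.array([[c["fx"],0,c["cx"]],[0,c["fy"],c["cy"]],[0,0,1.]])
    d=c.get("dist",c.get("distortion"))
    x,y=cv2.undistortPoints(np.array([[[u,v]]],float),K,None if d is None else np.array(d,float))[0,0]
    return T[:3,3],T[:3,:3]@np.array([x,-y,-1.])
def at(n,u,v,z):
    o,d=ray(n,u,v); return o+d*(z-o[2])/d[2]
E
python3 - <<'E'
from h import *
for n in("scene","top"):
    cv2.imwrite(f"pics/{n}0.png",ctrl.read_camera(n)); print(n,ctrl.calibration(n))
print(ctrl.get_state())
E
```

```text
scene {'fx': 457.8798512618973, 'fy': 457.8798512618973, 'cx': 324.3039969804571, 'cy': 240.13754434947077, 'cam_to_world': array([[ 0.68465726,  0.30010532, -0.66421474, -0.18835192],
       [-0.72857216,  0.30762678, -0.61200357, -0.69363653],
       [ 0.02066472,  0.90294106,  0.42926729,  0.56035894],
       [ 0.        ,  0.        ,  0.        ,  1.        ]])}
top {'fx': 574.1494982044545, 'fy': 574.1494982044545, 'cx': 317.50722131752616, 'cy': 239.70038952822162, 'cam_to_world': array([[-2.21044792e-03,  9.85799607e-01, -1.67911429e-01,
         3.08358061e-01],
       [-9.99964101e-01, -8.05476982e-04,  8.43498078e-03,
         4.60578904e-02],
       [ 8.17995195e-03,  1.67924046e-01,  9.85765998e-01,
         1.69090118e+00],
       [ 0.00000000e+00,  0.00000000e+00,  0.00000000e+00,
         1.00000000e+00]])}
{'time': 0.1, 'qpos': array([ 1.18803370e+00,  2.87113115e-01,  1.57799572e+00, -1.97377825e-05,
        1.27861527e+00, -1.49960962e-01]), 'dq': array([ 0.00021241, -0.00059382, -0.0029101 , -0.00054329, -0.00112637,
        0.00069589]), 'joint_efforts': array([ 4.71110652e-04, -4.07299483e+01, -2.93697542e+01, -1.13403255e-04,
        3.38366168e-03,  9.08207056e-07]), 'eef_pos': array([0.15543791, 0.65621105, 0.20738041]), 'tcp_rot': array([ 1.16135253e-01,  9.93232836e-01, -1.03062977e-03, -2.71409428e-04]), 'contact_force': array([-0.26021987,  0.49064748, -0.52664314]), 'wrist_torque': array([-0.01751878,  0.0082969 , -0.0010263 ]), 'finger_force': 0.0, 'opening': 0.9977044813582617}
```

View pics/scene0.png

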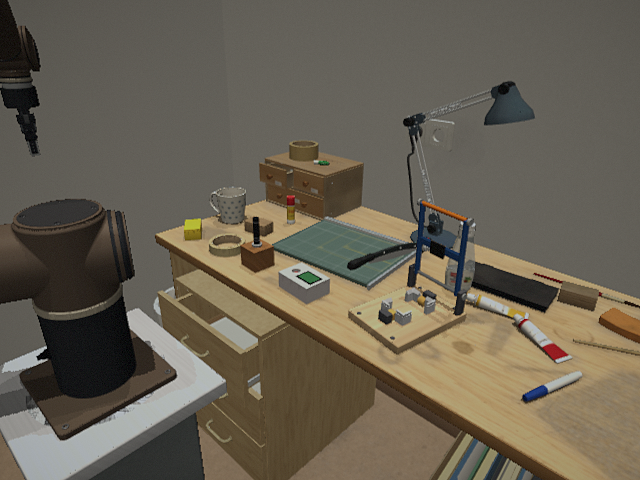

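View pics/top0.png

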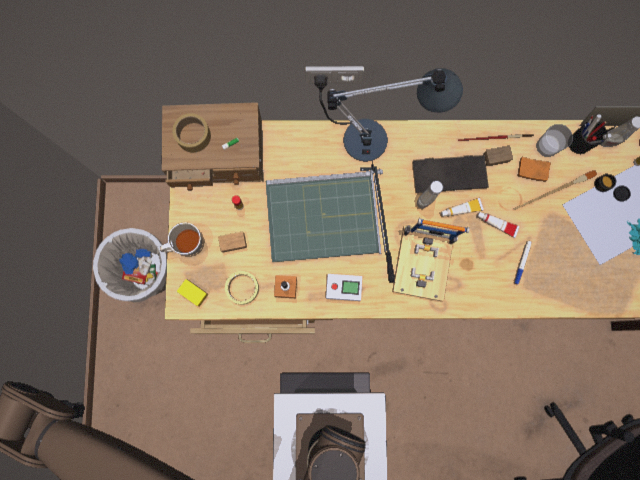

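Candidates for the block (top view pixels): brown at (232,241), yellow at (192,291), grey-brown at (498,155), orange at (534,168). I'll check these in one close-up montage, and the rest of the scene in a second.

```bash
python3 - <<'E'
from h import *
im=cv2.imread("pics/top0.png"); s=cv2.imread("pics/scene0.png")
def cr(i,u,v,r=30,k=260): return cv2.resize(i[v-r:v+r,u-r:u+r],(k,k),interpolation=cv2.INTER_CUBIC)
cv2.imwrite("pics/c1.png",np.vstack([np.hstack([cr(im,232,241),cr(im,505,160),cr(im,192,285)]),np.hstack([cr(s,259,226),cr(s,578,293),cr(im,285,287)])]))
cv2.imwrite("pics/c2.png",cv2.resize(im[205:310,270:480],(800,400),interpolation=cv2.INTER_CUBIC))
for p in [(232,241),(498,155),(534,168),(192,291)]:
    x=at("top",*p,.035); print(p,x.round(3),np.hypot(*x[:2]).round(3), im[p[1]-2:p[1]+3,p[0]-2:p[0]+3].mean((0,1)))
E
```

```text
(232, 241) [0.587 0.282 0.035] 0.651 [106.12 142.08 183.76]
(498, 155) [ 0.849 -0.512  0.035] 0.991 [ 86.52 104.52 125.6 ]
(534, 168) [ 0.808 -0.618  0.035] 1.017 [ 63.64 116.88 186.36]
(192, 291) [0.441 0.393 0.035] 0.591 [ 59.   216.48 216.56]
```

View pics/c1.png

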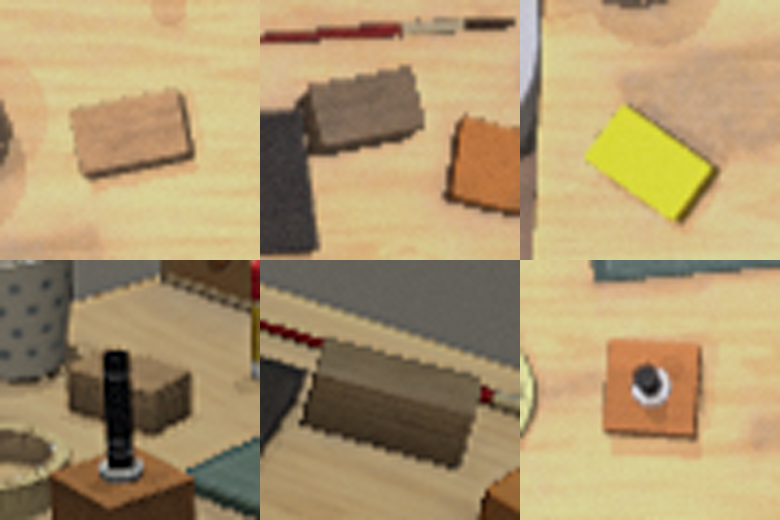

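View pics/c2.png

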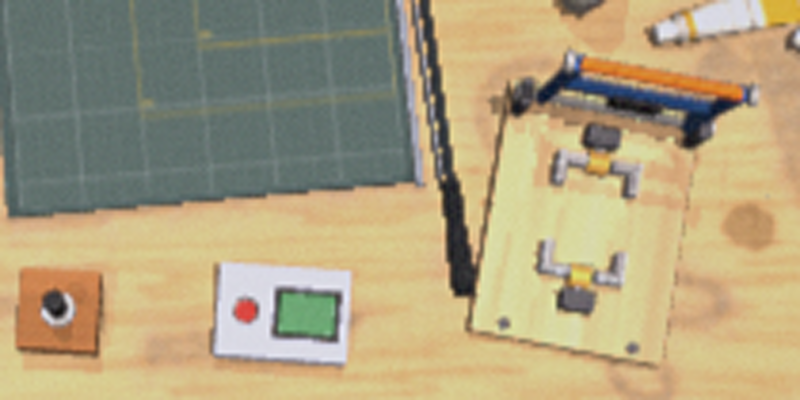

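```bash
cat > m.py <<'E'
from h import *
def mask(im,u0,v0,u1,v1,f,k=4):
    c=cv2.resize(im[v0:v1,u0:u1],None,fx=k,fy=k,interpolation=cv2.INTER_CUBIC)
    h=cv2.cvtColor(c,cv2.COLOR_BGR2HSV).astype(int); m=f(h[...,0],h[...,1],h[...,2]).astype(np.uint8)*255
    return m
def px(p,u0,v0,k=4): return (np.array(p,float)+.5)/k-.5+[u0,v0]
def big(m): return max(cv2.findContours(m,0,2)[0],key=cv2.contourArea)
def rect(n,im,box,f,z):
    m=mask(im,*box,f); b=px(cv2.boxPoints(cv2.minAreaRect(big(m))),*box[:2])
    P=np.array([at(n,*p,z) for p in b])
    return b,P
def info(t,n,im,box,f,z):
    b,P=rect(n,im,box,f,z); e=P[1]-P[0]; g=P[2]-P[1]
    print(t,n,"px",b.mean(0).round(1),"ctr",P.mean(0).round(4),"sides",np.linalg.norm(e).round(4),np.degrees(np.arctan2(e[1],e[0])).round(1),np.linalg.norm(g).round(4),np.degrees(np.arctan2(g[1],g[0])).round(1))
E
python3 - <<'E'
from m import *
T=cv2.imread("pics/top0.png");S=cv2.imread("pics/scene0.png")
for p in [(232,241),(225,250),(245,241),(232,228),(412,290),(285,281),(428,241),(420,250),(436,241)]:
    print(p,cv2.cvtColor(T,cv2.COLOR_BGR2HSV)[p[1],p[0]],end=' ')
print()
info("block","top",T,(212,226,252,256),lambda h,s,v:(s<125)&(v>140)&(v<200)&(h<14),.035)
red=lambda h,s,v:((h<6)|(h>172))&(s>140)&(v>100)
info("button","top",T,(322,270,370,305),red,.032)
info("button","scene",S,(275,258,335,305),red,.032)
info("timer","top",T,(322,270,370,305),lambda h,s,v:((s<45)&(v>165)),.04)
info("disp","top",T,(322,270,370,305),lambda h,s,v:((h>45)&(h<80)&(s>80)),.04)
info("stand","top",T,(268,268,302,304),lambda h,s,v:(s>140)&(v>120)&(h<13),.055)
info("handle","top",T,(275,275,297,297),lambda h,s,v:(v<75),.131)
org=lambda h,s,v:(h>5)&(h<20)&(s>170)&(v>120)
info("bar","top",T,(405,210,475,245),org,.2)
info("bar","scene",S,(410,190,480,228),org,.2)
c=mask(T,400,230,450,300,lambda h,s,v:(s<60)&(v>110))
n,l,st,ce=cv2.connectedComponentsWithStats(c)
for i in range(1,n):
    if st[i,4]>60: print("nest",st[i]/4+[400,230,0,0,0],at("top",*px(ce[i],400,230),.047).round(4))
cv2.imwrite("pics/n.png",np.hstack([cv2.resize(T[225:305,385:465],(560,560),interpolation=cv2.INTER_CUBIC),cv2.cvtColor(cv2.resize(c,(240,336)),8)[:,:] if 0 else np.zeros((560,1,3),np.uint8)]))
E
```

```text
(232, 241) [ 14 109 183] (225, 250) [ 12 110 114] (245, 241) [ 16 102 105] (232, 228) [ 25  81 217] (412, 290) [ 28  73 217] (285, 281) [ 12 133 127] (428, 241) [144  12 109] (420, 250) [ 25  82 218] (436, 241) [ 23  83 218] 
block top px [232.4 241.8] ctr [0.5844 0.2803 0.035 ] sides 0.0087 -43.9 0.0053 -134.8
button top px [334.2 286.1] ctr [ 0.4548 -0.016   0.032 ] sides 0.0139 -20.9 0.0139 -110.7Traceback (most recent call last):
  File "<stdin>", line 9, in <module>
  File "m.py", line 13, in info
    b,P=rect(n,im,box,f,z); e=P[1]-P[0]; g=P[2]-P[1]
        ~~~~^^^^^^^^^^^^^^
  File "m.py", line 9, in rect
    m=mask(im,*box,f); b=px(cv2.boxPoints(cv2.minAreaRect(big(m))),*box[:2])
                                                          ~~~^^^
  File "m.py", line 7, in big
    def big(m): return max(cv2.findContours(m,0,2)[0],key=cv2.contourArea)
                       ~~~^^^^^^^^^^^^^^^^^^^^^^^^^^^^^^^^^^^^^^^^^^^^^^^^
ValueError: max() iterable argument is empty
```

```bash
cat > go.py <<'E'
from m import *
T=cv2.imread("pics/top0.png");S=cv2.imread("pics/scene0.png")
info("block","top",T,(212,226,252,256),lambda h,s,v:(v>140)&(v<205)&(h<19)&(s>90),.035)
red=lambda h,s,v:((h<8)|(h>170))&(s>110)&(v>90)
info("timer","top",T,(322,270,370,305),lambda h,s,v:((s<50)&(v>165)),.04)
info("disp","top",T,(322,270,370,305),lambda h,s,v:((h>45)&(h<80)&(s>80)),.04)
info("stand","top",T,(268,268,302,304),lambda h,s,v:(s>125)&(v>100)&(h<15),.055)
info("handle","top",T,(275,275,297,297),lambda h,s,v:(v<75),.131)
org=lambda h,s,v:(h>5)&(h<20)&(s>170)&(v>120)
info("bar","top",T,(405,210,475,245),org,.2)
info("bar","scene",S,(410,190,480,228),org,.2)
c=mask(T,400,230,450,300,lambda h,s,v:(s<60)&(v>110))
n,l,st,ce=cv2.connectedComponentsWithStats(c)
for i in range(1,n):
    if st[i,4]>60: print("nest",st[i]/4+[400,230,0,0,0],at("top",*px(ce[i],400,230),.047).round(4))
a=cv2.resize(T[225:305,385:465],(560,560),interpolation=cv2.INTER_CUBIC)
cv2.imwrite("pics/n.png",a)
E
python3 go.py
```

```text
block top px [232.1 241.9] ctr [0.5842 0.2812 0.035 ] sides 0.0823 -78.5 0.0544 -167.8
timer top px [343.9 286.6] ctr [ 0.4526 -0.0436  0.04  ] sides 0.0723 -4.5 0.1021 -94.4
disp top px [350.1 287. ] ctr [ 0.4515 -0.0616  0.04  ] sides 0.0284 -2.9 0.0411 -92.5
stand top px [285.  286.2] ctr [0.4528 0.125  0.055 ] sides 0.0629 -2.1 0.0624 -92.8
handle top px [284.2 284.5] ctr [0.4505 0.1237 0.131 ] sides 0.0122 -51.9 0.0164 -142.0
bar top px [443.2 225.3] ctr [ 0.6007 -0.2999  0.2   ] sides 0.0099 -12.1 0.1118 -100.7
bar scene px [443.8 210.3] ctr [ 0.6635 -0.2548  0.2   ] sides 0.0204 24.9 0.1242 -101.1
nest [414.5  230.    35.5    8.25 242.5 ] [ 0.6068 -0.2967  0.047 ]
nest [415.25 244.     9.25   9.75 186.5 ] [ 0.5651 -0.2618  0.047 ]
nest [430.5  247.25   8.75   9.75 179.5 ] [ 0.5561 -0.3086  0.047 ]
nest [422.   256.75   6.    17.75 177.25] [ 0.5108 -0.2774  0.047 ]
nest [411.   266.75   8.75  11.25 210.75] [ 0.4916 -0.2468  0.047 ]
nest [425.75 271.     9.5    9.5  200.5 ] [ 0.4822 -0.2943  0.047 ]
nest [420.5  280.25   5.75   6.75  37.5 ] [ 0.4645 -0.2712  0.047 ]
nest [400.75 287.75   2.75   4.    32.  ] [ 0.4435 -0.209   0.047 ]
nest [418.5  288.5    3.75   7.5   79.75] [ 0.4367 -0.2615  0.047 ]
nest [434.5  294.75   3.     3.    25.25] [ 0.4253 -0.3057  0.047 ]
```

View pics/n.png

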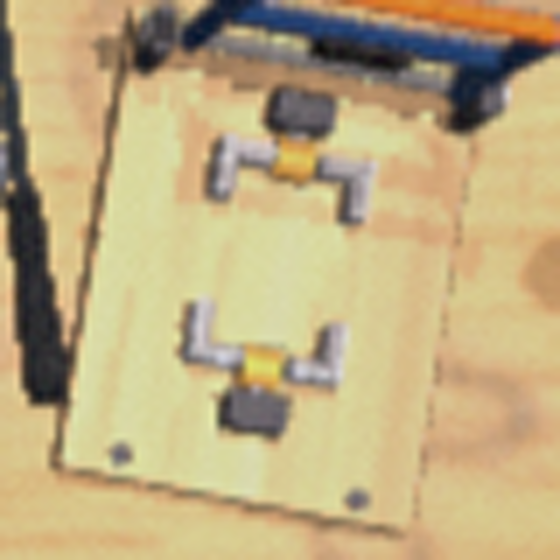

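The top view shows the brown block at (232,242), the nest brackets around (423,260), the hinge end at the top, the button at (334,286) and the stylus at (284,284). The jig's yaw is about -11°. The grey and orange look-alikes are out of reach and the wrong colour. Next I'll cross-check these and compute the first move.

```bash
cat >> h.py <<'E'
from scipy.spatial.transform import Rotation as Ro
def plan(*tg):
    """targets (x,y,z,yaw_y deg or None): offsets in tool axes and twist from the measured pose"""
    s=ctrl.get_state(); R=Ro.from_quat(s["tcp_rot"]).as_matrix(); y0=np.degrees(np.arctan2(R[1,1],R[0,1]))
    print("t",round(s["time"],2),"pos",s["eef_pos"].round(4),"yaw",y0.round(2),"F",s["contact_force"].round(1),"op",round(s["opening"]*.0854,4),"ff",round(s["finger_force"],1),"tilt",np.degrees(np.arccos(-R[2,2])).round(2))
    for x,y,z,w in tg:
        o=R.T@(np.array([x,y,z])-s["eef_pos"]); t=0 if w is None else -((w-y0+90)%180-90)
        print([x,y,z,w],"->",o.round(4),"twist",round(t,1),"dist",np.linalg.norm(o).round(3))
E
python3 - <<'E'
from m import *
a,b=at("top",392.9,291.4,.02),at("top",442.6,300.7,.02)
u=(b-a)/np.linalg.norm(b-a); print("front edge",a.round(4),b.round(4),np.linalg.norm(b-a),np.degrees(np.arctan2(u[1],u[0])))
x=np.array([-u[1],u[0],0]); print("jig ctr",((a+b)/2+.1*x).round(4))
# triangulate bar
A,d=ray("top",443.2,225.3);B,e=ray("scene",443.8,210.3)
t=np.linalg.lstsq(np.c_[d,-e],B-A,rcond=None)[0]; print("bar",A+d*t[0],B+e*t[1])
th=np.radians(-11);print("bar expected",np.array([.5238,-.2779])+(.08+.163*.149)*np.array([np.cos(th),np.sin(th)]),.226)
print("bottle cap",at("top",436,187,.167),"stick",at("top",237,201,.086),"timer-based button",at("top",343.9,286.6,.04)+.028*np.array([.05,1,0]))
plan((.584,.281,.12,101.5),(.584,.281,.017,101.5))
E
```

```text
front edge [ 0.4401 -0.1874  0.02  ] [ 0.4129 -0.3312  0.02  ] 0.14643021896227026 -100.71142844960762
jig ctr [ 0.5248 -0.2779  0.02  ]
bar [ 0.59502401 -0.29314362  0.22922533] [ 0.59457733 -0.29247281  0.22898205]
bar expected [ 0.62617095 -0.2977989 ] 0.226
bottle cap [ 0.71414953 -0.29199283  0.167     ] stick [0.6944002  0.26275319 0.086     ] timer-based button [ 0.45398482 -0.01572568  0.04      ]
t 0.1 pos [0.1554 0.6562 0.2074] yaw 76.66 F [-0.3  0.5 -0.5] op 0.0852 ff 0.0 tilt 0.12
[0.584, 0.281, 0.12, 101.5] -> [-0.5036 -0.266   0.0878] twist -24.8 dist 0.576
[0.584, 0.281, 0.017, 101.5] -> [-0.5036 -0.2658  0.1908] twist -24.8 dist 0.601
```

step_arm:
  motion:
    - {"offset": [-0.042, -0.022, 0.0], "twist": -4}
    - {"offset": [-0.084, -0.044, 0.0], "twist": -8}
    - {"offset": [-0.126, -0.066, 0.0], "twist": -12}
    - {"offset": [-0.168, -0.089, 0.0], "twist": -16}
    - {"offset": [-0.21, -0.111, 0.0], "twist": -20}
    - {"offset": [-0.252, -0.133, 0.0], "twist": -24.8}
    - {"offset": [-0.294, -0.155, 0.01], "twist": -24.8}
    - {"offset": [-0.336, -0.177, 0.02], "twist": -24.8}
    - {"offset": [-0.378, -0.2, 0.03], "twist": -24.8}
    - {"offset": [-0.42, -0.222, 0.05], "twist": -24.8}
    - {"offset": [-0.462, -0.244, 0.07], "twist": -24.8}
    - {"offset": [-0.5036, -0.266, 0.0878], "twist": -24.8}
  gripper: 0.0854
  grip_force: 20

```text
time: 1.3
eef_pos: [0.5828, 0.2822, 0.1206]
tcp_rot: [-0.1, 0.995, -0.0, -0.001]
contact_force: [0.1, 1.0, -0.6]
opening: 1.003
finger_force: 0.0
```

```bash
python3 -c "
from h import *
plan((.584,.281,.1,101.5),(.584,.281,.017,101.5))"
```

```text
t 1.3 pos [0.5828 0.2822 0.1206] yaw 101.46 F [ 0.1  1.  -0.6] op 0.0856 ff 0.0 tilt 0.06
[0.584, 0.281, 0.1, 101.5] -> [-0.001  -0.0014  0.0206] twist -0.0 dist 0.021
[0.584, 0.281, 0.017, 101.5] -> [-0.0011 -0.0014  0.1036] twist -0.0 dist 0.104
```

step_arm:
  motion:
    - {"offset": [0, -0.001, 0.035], "twist": 0}
    - {"offset": [0, -0.001, 0.07], "twist": 0}
    - {"offset": [0, -0.001, 0.095], "twist": 0}
    - {"offset": [0, -0.001, 0.1], "twist": 0}
    - {"offset": [0, -0.001, 0.1], "twist": 0}

```text
time: 1.8
eef_pos: [0.5813, 0.2825, 0.0207]
tcp_rot: [-0.1, 0.995, -0.0, -0.001]
contact_force: [0.2, -0.3, 0.3]
opening: 0.997
finger_force: 0.0
```

step_arm:
  motion:
    - {"offset": [0, 0, 0], "twist": 0}
    - {"offset": [0, 0, 0], "twist": 0}
    - {"offset": [0, 0, 0], "twist": 0}
    - {"offset": [0, 0, 0], "twist": 0}
    - {"offset": [0, 0, 0], "twist": 0}
    - {"offset": [0, 0, 0], "twist": 0}
  gripper: 0.06
  grip_force: 20

```text
time: 2.4
eef_pos: [0.5823, 0.2828, 0.0222]
tcp_rot: [-0.1, 0.995, 0.0, 0.0]
contact_force: [-0.3, -0.3, 0.5]
opening: 0.705
finger_force: 0.0
```

```bash
python3 - <<'E'
from m import *
T=ctrl.read_camera("top");S=ctrl.read_camera("scene");cv2.imwrite("pics/top1.png",T)
cv2.imwrite("pics/v1.png",np.hstack([cv2.resize(T[190:290,180:280],(400,400),interpolation=2),cv2.resize(S[180:280,200:300],(400,400),interpolation=2)]))
plan()
E
```

```text
t 2.5 pos [0.5822 0.2828 0.0219] yaw 101.46 F [-0.6  0.3  0. ] op 0.0603 ff 0.0 tilt 0.01
```

View pics/v1.png

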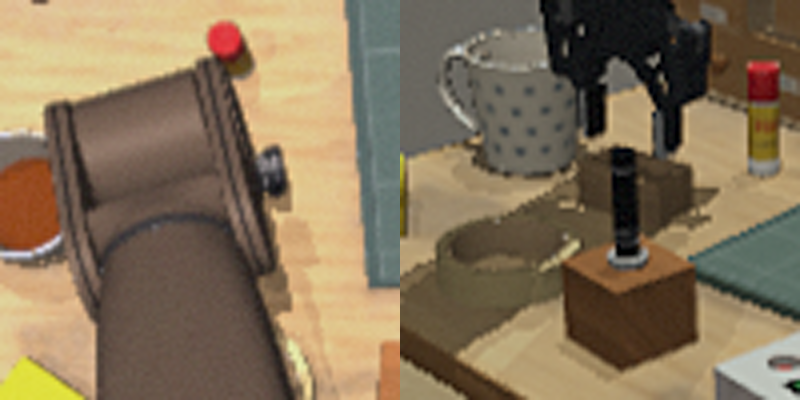

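The picture shows the fingertips at about scene (249,214) and (267,217), apparently above the block. I'll project the expected points to compare.

```bash
cat >> h.py <<'E'
def proj(n,P):
    c,T=cal(n); q=T[:3,:3].T@(np.array(P,float)-T[:3,3]); return (c["cx"]+c["fx"]*q[0]/-q[2], c["cy"]-c["fy"]*q[1]/-q[2])
E
python3 - <<'E'
from m import *
a=np.radians(101.5); d=np.array([np.cos(a),np.sin(a),0])
for z in (.022,.035,.05):
    p=np.array([.5822,.2828,z]); print(z,[np.round(proj("scene",p+s*d),1) for s in (-.045,-.0375,0,.0375,.045)])
print("block at ", np.round(proj("scene",[.584,.281,.035]),1), np.round(proj("scene",[.584,.281,.0]),1),"stylus top",np.round(proj("scene",[.4505,.124,.131]),1))
S0=cv2.imread("pics/scene0.png")
print(ctrl.calibration("scene").keys())
for n,p in (("top",(.4548,-.016,.032)),("scene",(.4548,-.016,.032))): print(np.round(proj(n,p),1))
E
```

```text
0.022 [array([269.9, 228.1]), array([267.9, 227.5]), array([257.7, 224.6]), array([247.8, 221.7]), array([245.9, 221.2])]
0.035 [array([269.8, 224. ]), array([267.7, 223.4]), array([257.5, 220.5]), array([247.6, 217.7]), array([245.6, 217.1])]
0.05 [array([269.6, 219.2]), array([267.5, 218.6]), array([257.3, 215.7]), array([247.3, 213. ]), array([245.4, 212.4])]
block at  [258.4 220.5] [258.9 231.4] stylus top [255.3 217.2]
dict_keys(['fx', 'fy', 'cx', 'cy', 'cam_to_world'])
[334.2 286.1]
[296.8 272.5]
```

```bash
python3 - <<'E'
from m import *
for z in (.209,.22,.198,.24): print(z,np.round(proj("scene",(.1554,.6562,z)),1))
S=ctrl.read_camera("scene")
cv2.imwrite("pics/v2.png",np.hstack([cv2.resize(cv2.imread("pics/scene0.png")[80:180,0:100],(400,400),interpolation=2),cv2.resize(S[190:240,235:285],(400,400),interpolation=2)]))
E
```

```text
0.209 [ 37.3 163.7]
0.22 [ 36.3 159.6]
0.198 [ 38.4 167.8]
0.24 [ 34.4 152.1]
```

View pics/v2.png

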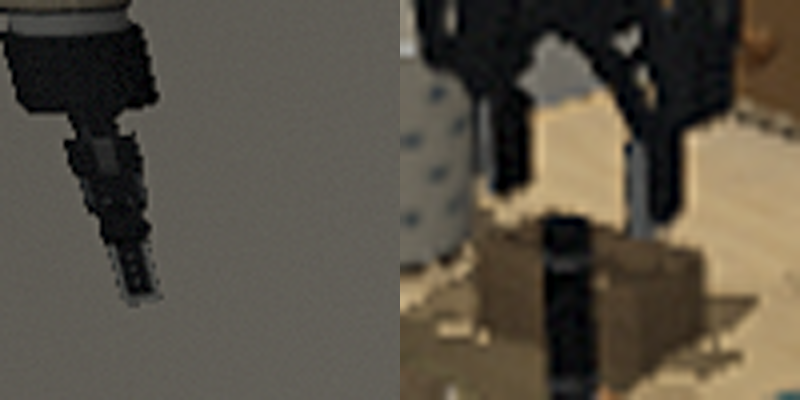

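The fingers really are about 15 mm above the block's top: the tips sit about 24 mm higher than the stated 11 mm lead implies. I'll go by what the camera shows and by touch. Next I open the gripper and descend further with force checks.

step_arm:
  motion:
    - {"offset": [0, 0, 0], "twist": 0}
    - {"offset": [0, 0, 0], "twist": 0}
    - {"offset": [0, 0, 0], "twist": 0}
    - {"offset": [0, 0, 0], "twist": 0}
    - {"offset": [0, 0, 0.008], "twist": 0}
    - {"offset": [0, 0, 0.016], "twist": 0}
    - {"offset": [0, 0, 0.02], "twist": 0}
    - {"offset": [0, 0, 0.02], "twist": 0}
  gripper: 0.0854

```text
time: 3.35
eef_pos: [0.5812, 0.2825, 0.0004]
tcp_rot: [-0.1, 0.995, -0.0, -0.001]
contact_force: [0.3, 0.5, 0.6]
opening: 1.005
finger_force: 0.0
```

```bash
python3 -c "
from h import *
plan()
cv2.imwrite('pics/s3.png',ctrl.read_camera('scene'))"
```

```text
t 3.35 pos [5.812e-01 2.825e-01 4.000e-04] yaw 101.46 F [0.3 0.5 0.6] op 0.0858 ff 0.0 tilt 0.16
```

step_arm:
  motion:
    - {"offset": [0, 0, 0.004], "twist": 0}
    - {"offset": [0, 0, 0.008], "twist": 0}
    - {"offset": [0, 0, 0.008], "twist": 0}

```text
time: 3.7
eef_pos: [0.5818, 0.2826, -0.0067]
tcp_rot: [-0.1, 0.995, -0.0, -0.001]
contact_force: [0.4, -0.0, 0.7]
opening: 1.001
finger_force: 0.0
```

step_arm:
  motion:
    - {"offset": [0, 0, 0], "twist": 0}
    - {"offset": [0, 0, 0], "twist": 0}
    - {"offset": [0, 0, 0], "twist": 0}
    - {"offset": [0, 0, 0], "twist": 0}
    - {"offset": [0, 0, 0], "twist": 0}
  gripper: 0.065

```text
time: 4.2
eef_pos: [0.5823, 0.2828, -0.006]
tcp_rot: [-0.1, 0.995, 0.0, 0.0]
contact_force: [0.3, -0.3, -1.0]
opening: 0.874
finger_force: 24.9
```

step_arm:
  motion:
    - {"offset": [0, 0, 0], "twist": 0}
    - {"offset": [0, 0, 0], "twist": 0}
    - {"offset": [0, 0, -0.025], "twist": 0}
    - {"offset": [0, 0, -0.055], "twist": 5}
    - {"offset": [0, 0, -0.055], "twist": 13.5}
    - {"offset": [0, 0, -0.055], "twist": 22}
    - {"offset": [0, 0, -0.055], "twist": 30.5}
    - {"offset": [0, 0, -0.055], "twist": 39}
    - {"offset": [0, 0, -0.055], "twist": 47.5}
    - {"offset": [0, 0, -0.055], "twist": 56}
    - {"offset": [0, 0, -0.055], "twist": 64.5}
    - {"offset": [0, 0, -0.055], "twist": 73}
  gripper: 0.0854

```text
time: 5.4
eef_pos: [0.5823, 0.2828, 0.049]
tcp_rot: [0.514, 0.858, 0.0, 0.0]
contact_force: [-0.0, 0.1, 0.5]
opening: 0.998
finger_force: 0.0
```

step_arm:
  motion:
    - {"offset": [0, 0, 0], "twist": 8.5}
    - {"offset": [0, 0, 0], "twist": 17}
    - {"offset": [0, 0, 0.028], "twist": 17}
    - {"offset": [0, 0, 0.055], "twist": 17}
    - {"offset": [0, 0, 0.057], "twist": 17}
    - {"offset": [0, 0, 0.057], "twist": 17}

```text
time: 6.0
eef_pos: [0.5816, 0.2826, -0.0087]
tcp_rot: [0.633, 0.774, -0.001, -0.001]
contact_force: [0.1, -0.8, 0.7]
opening: 1.004
finger_force: 0.0
```

step_arm:
  motion:
    - {"offset": [0, 0, 0], "twist": 0}
    - {"offset": [0, 0, 0], "twist": 0}
    - {"offset": [0, 0, 0], "twist": 0}
    - {"offset": [0, 0, 0], "twist": 0}
    - {"offset": [0, 0, 0], "twist": 0}
    - {"offset": [0, 0, 0], "twist": 0}
    - {"offset": [0, 0, 0], "twist": 0}
  gripper: 0.03
  grip_force: 60

```text
time: 6.7
eef_pos: [0.5839, 0.2833, -0.006]
tcp_rot: [0.633, 0.774, 0.002, 0.001]
contact_force: [0.1, -0.2, 6.4]
opening: 0.51
finger_force: 64.3
```

```bash
python3 -c "
from h import *
plan((.524,-.278,.14,-101))"
```

```text
t 6.7 pos [ 0.5839  0.2833 -0.006 ] yaw 11.46 F [ 0.1 -0.2  6.4] op 0.0436 ff 64.3 tilt 0.21
[0.524, -0.278, 0.14, -101] -> [-0.5382 -0.1697 -0.1468] twist -67.5 dist 0.583
```

step_arm:
  motion:
    - {"offset": [0, 0, -0.03], "twist": 0}
    - {"offset": [0, 0, -0.075], "twist": 0}
    - {"offset": [-0.03, -0.009, -0.11], "twist": -5}
    - {"offset": [-0.07, -0.022, -0.135], "twist": -13}
    - {"offset": [-0.115, -0.036, -0.147], "twist": -21}
    - {"offset": [-0.16, -0.05, -0.147], "twist": -29}
    - {"offset": [-0.207, -0.065, -0.147], "twist": -37}
    - {"offset": [-0.254, -0.08, -0.147], "twist": -45}
    - {"offset": [-0.301, -0.095, -0.147], "twist": -53}
    - {"offset": [-0.348, -0.11, -0.147], "twist": -61}
    - {"offset": [-0.395, -0.125, -0.147], "twist": -67.5}
    - {"offset": [-0.442, -0.139, -0.147], "twist": -67.5}

```text
time: 7.9
eef_pos: [0.5337, -0.1695, 0.1385]
tcp_rot: [0.095, 0.995, 0.0, -0.0]
contact_force: [0.1, -0.0, 0.3]
opening: 0.509
finger_force: 63.6
```

```bash
python3 -c "
from h import *
plan((.524,-.278,.14,-101))"
```

```text
t 7.9 pos [ 0.5337 -0.1695  0.1385] yaw 79.1 F [ 0.1 -0.   0.3] op 0.0435 ff 63.6 tilt 0.06
[0.524, -0.278, 0.14, -101] -> [-0.011  -0.1084 -0.0016] twist 0.1 dist 0.109
```

step_arm:
  motion:
    - {"offset": [-0.005, -0.04, 0], "twist": 0}
    - {"offset": [-0.009, -0.08, 0], "twist": 0}
    - {"offset": [-0.011, -0.1084, 0.02], "twist": 0}
    - {"offset": [-0.011, -0.1084, 0.06], "twist": 0}
    - {"offset": [-0.011, -0.1084, 0.08], "twist": 0}
    - {"offset": [-0.011, -0.1084, 0.08], "twist": 0}

```text
time: 8.5
eef_pos: [0.5214, -0.2745, 0.0541]
tcp_rot: [0.097, 0.995, 0.003, -0.004]
contact_force: [0.9, 0.7, -1.0]
opening: 0.513
finger_force: 63.6
```

```bash
python3 - <<'E'
from h import *
plan((.524,-.278,.03,-101))
S=ctrl.read_camera("scene");T=ctrl.read_camera("top")
cv2.imwrite("pics/v3.png",cv2.resize(S[235:355,340:480],(700,600),interpolation=2))
E
```

```text
t 8.5 pos [ 0.5214 -0.2745  0.0541] yaw 78.91 F [ 0.9  0.7 -1. ] op 0.0438 ff 63.6 tilt 0.57
[0.524, -0.278, 0.03, -101] -> [-0.0034 -0.003   0.0241] twist -0.1 dist 0.025
```

View pics/v3.png

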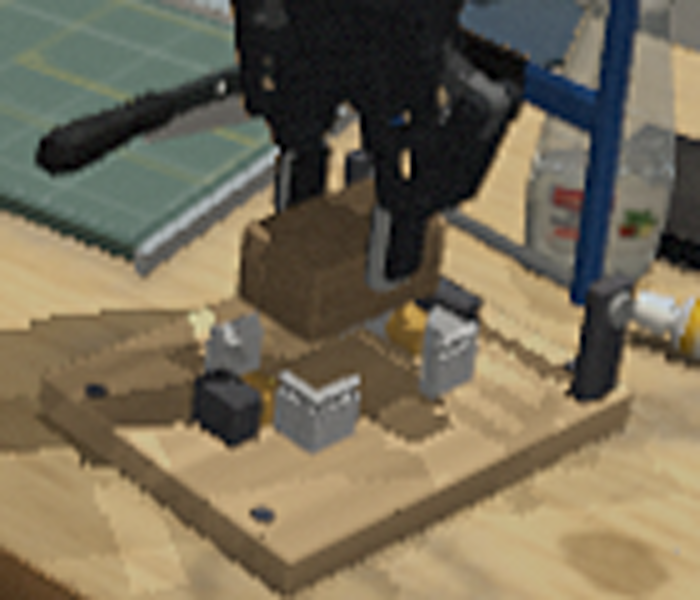

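The picture shows the block held square above the nest, with its lower corner at crop (320,335) above the walls. It's lined up, so I settle and descend.

step_arm:
  motion:
    - {"offset": [0, 0, 0], "twist": 0}
    - {"offset": [0, 0, 0], "twist": 0}

```text
time: 8.8
eef_pos: [0.5261, -0.2771, 0.0611]
tcp_rot: [0.096, 0.995, -0.001, 0.002]
contact_force: [-0.6, -0.3, -0.9]
opening: 0.51
finger_force: 63.6
```

```bash
python3 -c "
from h import *
plan((.524,-.278,.04,-101))
a=np.radians(-11)
for s,t in ((-1,1),(-1,-1),(1,-1)):
  for z in (.067,):
    print(s,t,np.round((np.array(proj('scene',(.5235+s*.0375*np.cos(a)-t*.0225*np.sin(a),-.278+s*.0375*np.sin(a)+t*.0225*np.cos(a),z)))-[340,235])*5,0))"
```

```text
t 8.8 pos [ 0.5261 -0.2771  0.0611] yaw 78.99 F [-0.6 -0.3 -0.9] op 0.0435 ff 63.6 tilt 0.2
[0.524, -0.278, 0.04, -101] -> [ 0.0019 -0.0012  0.0211] twist -0.0 dist 0.021
-1 1 [242. 282.]
-1 -1 [320. 332.]
1 -1 [451. 276.]
```

step_arm:
  motion:
    - {"offset": [0.001, -0.001, 0.01], "twist": 0}
    - {"offset": [0.001, -0.001, 0.018], "twist": 0}
    - {"offset": [0.001, -0.001, 0.023], "twist": 0}
    - {"offset": [0.001, -0.001, 0.028], "twist": 0}
    - {"offset": [0.001, -0.001, 0.032], "twist": 0}
    - {"offset": [0.001, -0.001, 0.032], "twist": 0}
  grip_force: 90

```text
time: 9.4
eef_pos: [0.5232, -0.2774, 0.0263]
tcp_rot: [0.096, 0.995, -0.0, -0.001]
contact_force: [-1.2, -1.1, -1.1]
opening: 0.504
finger_force: 96.5
```

```bash
python3 -c "
from h import *
plan((.524,-.278,.014,-101))"
```

```text
t 9.4 pos [ 0.5232 -0.2774  0.0263] yaw 78.97 F [-1.2 -1.1 -1.1] op 0.043 ff 96.5 tilt 0.07
[0.524, -0.278, 0.014, -101] -> [-0.0009 -0.0004  0.0123] twist -0.0 dist 0.012
```

step_arm:
  motion:
    - {"offset": [0, 0, 0.003], "twist": 0}
    - {"offset": [0, 0, 0.006], "twist": 0}
    - {"offset": [0, 0, 0.009], "twist": 0}
    - {"offset": [0, 0, 0.011], "twist": 0}
    - {"offset": [0, 0, 0.011], "twist": 0}

```text
time: 9.9
eef_pos: [0.5235, -0.2775, 0.0165]
tcp_rot: [0.096, 0.995, -0.0, -0.0]
contact_force: [-2.3, -0.9, 4.3]
opening: 0.496
finger_force: 97.3
```

step_arm:
  motion:
    - {"offset": [0, 0, 0.002], "twist": 0}
    - {"offset": [0, 0, 0.003], "twist": 0}
    - {"offset": [0, 0, 0.003], "twist": 0}

```text
time: 10.2
eef_pos: [0.5236, -0.2776, 0.0143]
tcp_rot: [0.096, 0.995, 0.0, -0.0]
contact_force: [-5.6, 0.9, 7.7]
opening: 0.501
finger_force: 97.6
```

step_arm:
  motion:
    - {"offset": [0, 0, 0.002], "twist": 0}
    - {"offset": [0, 0, 0.002], "twist": 0}

```text
time: 10.4
eef_pos: [0.5236, -0.2776, 0.0142]
tcp_rot: [0.096, 0.995, 0.0, -0.001]
contact_force: [-8.1, 3.4, 17.3]
opening: 0.503
finger_force: 98.7
```

step_arm:
  motion:
    - {"offset": [0, 0, 0.002], "twist": 0}
    - {"offset": [0, 0, 0.002], "twist": 0}

```text
time: 10.6
eef_pos: [0.5236, -0.2776, 0.0142]
tcp_rot: [0.096, 0.995, 0.001, -0.002]
contact_force: [-13.4, 5.7, 28.0]
opening: 0.502
finger_force: 99.9
```

step_arm:
  motion:
    - {"offset": [0, 0, 0.002], "twist": 0}
    - {"offset": [0, 0, 0.002], "twist": 0}

```text
time: 10.8
eef_pos: [0.5235, -0.2775, 0.0141]
tcp_rot: [0.096, 0.995, 0.001, -0.002]
contact_force: [-18.4, 8.8, 37.4]
opening: 0.501
finger_force: 101.1
```

step_arm:
  motion:
    - {"offset": [0, 0, -0.004], "twist": 0}
    - {"offset": [0, 0, -0.007], "twist": 0}
    - {"offset": [0, 0, -0.007], "twist": 0}

```text
time: 11.1
eef_pos: [0.5233, -0.2775, 0.0143]
tcp_rot: [0.096, 0.995, -0.0, -0.0]
contact_force: [-3.9, 0.7, 5.8]
opening: 0.503
finger_force: 97.4
```

step_arm:
  motion:
    - {"offset": [0, 0, 0], "twist": 0}
    - {"offset": [0, 0, 0], "twist": 0}
    - {"offset": [0, 0, 0], "twist": 0}
    - {"offset": [0, 0, -0.04], "twist": 0}
    - {"offset": [0, 0, -0.09], "twist": 0}
    - {"offset": [0, 0, -0.14], "twist": 0}
    - {"offset": [0, 0, -0.19], "twist": 0}
    - {"offset": [0, 0, -0.19], "twist": 0}
  gripper: 0.075
  grip_force: 20

```text
time: 11.9
eef_pos: [0.5281, -0.2802, 0.2141]
tcp_rot: [0.096, 0.995, -0.005, 0.008]
contact_force: [0.2, -0.5, 0.4]
opening: 0.879
finger_force: 0.0
```

```bash
python3 - <<'E'
from h import *
plan()
S=ctrl.read_camera("scene")
cv2.imwrite("pics/v4.png",cv2.resize(S[235:355,340:480],(700,600),interpolation=2))
a=np.radians(-11)
for s,t in ((-1,1),(-1,-1),(1,-1),(1,1)):
  for z in (.055,.060,.068):
    print(s,t,z,np.round((np.array(proj('scene',(.5237+s*.0375*np.cos(a)-t*.0225*np.sin(a),-.278+s*.0375*np.sin(a)+t*.0225*np.cos(a),z)))-[340,235])*5,0))
E
```

```text
t 11.9 pos [ 0.5281 -0.2802  0.2141] yaw 78.98 F [ 0.2 -0.5  0.4] op 0.0751 ff 0.0 tilt 1.02
-1 1 0.055 [240. 307.]
-1 1 0.06 [241. 297.]
-1 1 0.068 [242. 280.]
-1 -1 0.055 [317. 358.]
-1 -1 0.06 [319. 347.]
-1 -1 0.068 [321. 330.]
1 -1 0.055 [448. 301.]
1 -1 0.06 [449. 291.]
1 -1 0.068 [451. 274.]
1 1 0.055 [369. 254.]
1 1 0.06 [370. 244.]
1 1 0.068 [372. 228.]
```

View pics/v4.png

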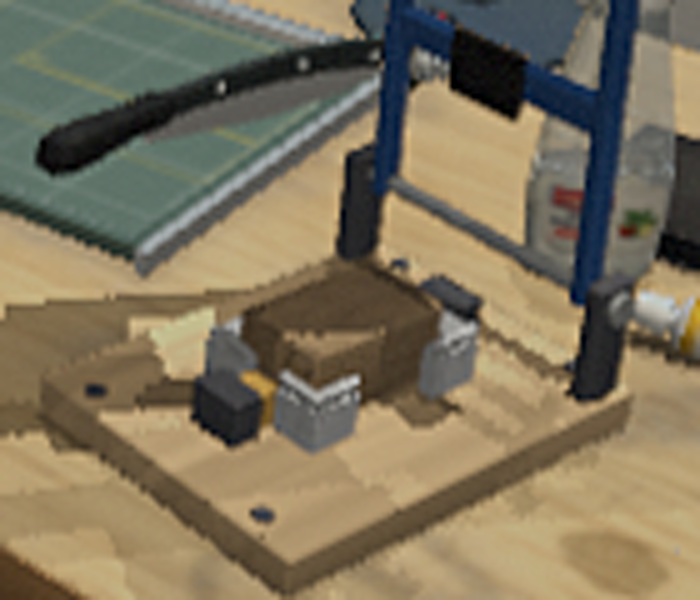

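The picture shows the block's top corners at about crop (242,315), (312,362) and (440,308). That matches a top height of 55 mm or slightly lower, so the block is seated and square. Now the gate.

step_arm:
  motion:
    - {"offset": [0, 0, -0.04], "twist": 0}
    - {"offset": [0, 0, -0.08], "twist": 0}
    - {"offset": [0, 0, -0.085], "twist": 0}
    - {"offset": [0, 0, -0.085], "twist": 0}
  gripper: 0.0

```text
time: 12.35
eef_pos: [0.5241, -0.2775, 0.2891]
tcp_rot: [0.096, 0.995, -0.0, 0.001]
contact_force: [-0.0, 0.2, -0.4]
opening: 0.194
finger_force: 0.0
```

```bash
python3 - <<'E'
from h import *
j=np.array([.9816,-.1908,0]);n=np.array([.5237,-.2779,0])
plan(*[(*(n+X*j)[:2].round(4),z,79) for X,z in ((.105,.285),(.105,.196),(.089,.196),(.037,.185),(-.0176,.15),(-.0287,.138),(-.0385,.125))])
E
```

```text
t 12.35 pos [ 0.5241 -0.2775  0.2891] yaw 78.97 F [-0.   0.2 -0.4] op 0.0166 ff 0.0 tilt 0.07
[np.float64(0.6268), np.float64(-0.2979), 0.285, 79] -> [-0.1047 -0.0004  0.0043] twist -0.0 dist 0.105
[np.float64(0.6268), np.float64(-0.2979), 0.196, 79] -> [-0.1046 -0.0004  0.0933] twist -0.0 dist 0.14
[np.float64(0.6111), np.float64(-0.2949), 0.196, 79] -> [-0.0886 -0.0004  0.0932] twist -0.0 dist 0.129
[np.float64(0.56), np.float64(-0.285), 0.185, 79] -> [-0.0366 -0.0005  0.1042] twist -0.0 dist 0.11
[np.float64(0.5064), np.float64(-0.2745), 0.15, 79] -> [ 0.0181 -0.0004  0.1391] twist -0.0 dist 0.14
[np.float64(0.4955), np.float64(-0.2724), 0.138, 79] -> [ 0.0292 -0.0004  0.1511] twist -0.0 dist 0.154
[np.float64(0.4859), np.float64(-0.2706), 0.125, 79] -> [ 0.039  -0.0005  0.1641] twist -0.0 dist 0.169
```

step_arm:
  motion:
    - {"offset": [-0.04, 0, 0], "twist": 0}
    - {"offset": [-0.08, 0, 0.0], "twist": 0}
    - {"offset": [-0.112, 0, 0.0], "twist": 0}
    - {"offset": [-0.112, 0, 0.03], "twist": 0}
    - {"offset": [-0.112, 0, 0.07], "twist": 0}
    - {"offset": [-0.112, 0, 0.093], "twist": 0}
    - {"offset": [-0.112, 0, 0.093], "twist": 0}

```text
time: 13.05
eef_pos: [0.6297, -0.2961, 0.1858]
tcp_rot: [0.096, 0.995, 0.004, -0.007]
contact_force: [-0.1, 0.2, -0.8]
opening: 0.005
finger_force: 0.0
```

step_arm:
  motion:
    - {"offset": [0.012, 0, 0.0], "twist": 0}
    - {"offset": [0.024, 0, 0.0], "twist": 0}
    - {"offset": [0.045, 0, 0.002], "twist": 0}
    - {"offset": [0.065, 0, 0.006], "twist": 0}
    - {"offset": [0.085, 0, 0.014], "twist": 0}
    - {"offset": [0.1, 0, 0.024], "twist": 0}
    - {"offset": [0.115, 0, 0.034], "twist": 0}
    - {"offset": [0.13, 0, 0.046], "twist": 0}
    - {"offset": [0.13, 0, 0.046], "twist": 0}

```text
time: 13.95
eef_pos: [0.504, -0.2729, 0.1483]
tcp_rot: [0.097, 0.995, 0.001, -0.002]
contact_force: [-0.1, -0.3, 0.2]
opening: -0.002
finger_force: 0.0
```

```bash
python3 - <<'E'
from m import *
plan()
T=ctrl.read_camera("top");S=ctrl.read_camera("scene");cv2.imwrite("pics/top2.png",T)
org=lambda h,s,v:(h>5)&(h<20)&(s>170)&(v>120)
info("bar","scene",S,(370,150,480,290),org,.17)
info("bar","top",T,(390,210,475,300),org,.17)
E
```

```text
t 13.95 pos [ 0.504  -0.2729  0.1483] yaw 78.92 F [-0.1 -0.3  0.2] op -0.0001 ff 0.0 tilt 0.22
bar scene px [417.6 253.5] ctr [ 0.4992 -0.3003  0.17  ] sides 0.0169 21.4 0.0289 -100.9
bar top px [451.2 213.4] ctr [ 0.6396 -0.3301  0.17  ] sides 0.0007 -90.0 0.0028 177.6
```

```bash
cat > gate.py <<'E'
from m import *
def gate(tag=""):
    S=ctrl.read_camera("scene"); h=cv2.cvtColor(S,cv2.COLOR_BGR2HSV).astype(int)
    m=(h[...,0]>3)&(h[...,0]<20)&(h[...,1]>150)&(h[...,2]>90)
    j=np.array([.9816,-.1908,0]);k=np.array([.1908,.9816,0]);n=np.array([.5237,-.2779,0]); o=[]
    for th in np.arange(0,1.72,.02):
        c=n+j*(.08-.163*np.cos(th))+[0,0,.065+.163*np.sin(th)]
        q=[np.round(proj("scene",c+k*y)).astype(int) for y in np.linspace(-.048,.048,40)]
        o.append((np.mean([m[v,u] for u,v in q]),th))
    print(tag,"gate",[(round(float(a),2),round(float(t),2)) for a,t in sorted(o)[::-1][:5]]); return S
E
python3 -c "
from gate import *
gate();plan()
h=cv2.cvtColor(cv2.imread('pics/scene0.png'),cv2.COLOR_BGR2HSV)"
```

```text
Traceback (most recent call last):
  File "gate.py", line 8, in gate
    q=[np.round(proj("scene",c+k*y)).astype(int) for y in np.linspace(-.048,.048,40)]
                ~~~~^^^^^^^^^^^^^^^
  File "h.py", line 21, in proj
    c,T=cal(n); q=T[:3,:3].T@(np.array(P,float)-T[:3,3]); return (c["cx"]+c["fx"]*q[0]/-q[2], c["cy"]-c["fy"]*q[1]/-q[2])
        ~~~^^^
  File "h.py", line 4, in cal
    c=ctrl.calibration(n); return c,np.array(c["cam_to_world"])
ValueError: time passes only in moves, steps and waits
```

```bash
sed -i 's/^def cal(n):/from functools import lru_cache\n@lru_cache\ndef cal(n):/' h.py
python3 -c "
from gate import *
gate();plan()"
```

```text
gate [(1.0, 0.78), (1.0, 0.76), (0.28, 0.8), (0.1, 0.02), (0.07, 0.0)]
t 14.15 pos [ 0.5069 -0.2744  0.151 ] yaw 78.97 F [0.7 0.3 0.2] op 0.0001 ff 0.0 tilt 0.09
```

step_arm:
  motion:
    - {"offset": [-0.004, 0, -0.03], "twist": 0}
    - {"offset": [0, 0, -0.06], "twist": 0}
    - {"offset": [0.027, 0, -0.06], "twist": 0}
    - {"offset": [0.027, 0, -0.035], "twist": 0}
    - {"offset": [0.03, 0, -0.018], "twist": 0}
    - {"offset": [0.039, 0, 0.001], "twist": 0}
    - {"offset": [0.047, 0, 0.015], "twist": 0}
    - {"offset": [0.055, 0, 0.03], "twist": 0}
    - {"offset": [0.06, 0, 0.045], "twist": 0}
    - {"offset": [0.064, 0, 0.06], "twist": 0}
    - {"offset": [0.066, 0, 0.07], "twist": 0}
    - {"offset": [0.066, 0, 0.07], "twist": 0}

```text
time: 15.35
eef_pos: [0.4405, -0.2607, 0.0787]
tcp_rot: [0.096, 0.995, 0.001, -0.001]
contact_force: [0.7, 0.1, -0.2]
opening: 0.002
finger_force: 0.0
```

```bash
python3 -c "
from gate import *
gate();plan()"
```

```text
gate [(0.47, 0.78), (0.45, 0.76), (0.38, 0.8), (0.05, 0.04), (0.05, 0.0)]
t 15.4 pos [ 0.4412 -0.2612  0.0798] yaw 78.96 F [ 0.  -0.6  1.5] op -0.0002 ff 0.0 tilt 0.04
```

The finger led too far in -x and slipped past the front of the bar, and the gate is still at 0.77. I'll lift and retry with the x position trailing the bar.

step_arm:
  motion:
    - {"offset": [0.004, 0, -0.05], "twist": 0}
    - {"offset": [0.004, 0, -0.1], "twist": 0}
    - {"offset": [0, 0, -0.13], "twist": 0}
    - {"offset": [-0.03, 0, -0.13], "twist": 0}
    - {"offset": [-0.05, 0, -0.13], "twist": 0}
    - {"offset": [-0.05, 0, -0.13], "twist": 0}
    - {"offset": [-0.05, 0, -0.105], "twist": 0}
    - {"offset": [-0.049, 0, -0.092], "twist": 0}
    - {"offset": [-0.042, 0, -0.081], "twist": 0}
    - {"offset": [-0.034, 0, -0.07], "twist": 0}
    - {"offset": [-0.034, 0, -0.07], "twist": 0}

```text
time: 16.5
eef_pos: [0.4727, -0.267, 0.1483]
tcp_rot: [0.097, 0.995, 0.001, -0.001]
contact_force: [1.1, -1.2, -0.4]
opening: -0.003
finger_force: 0.0
```

```bash
python3 -c "
from gate import *
gate();plan()"
```

```text
gate [(0.95, 0.64), (0.8, 0.66), (0.65, 0.68), (0.15, 0.0), (0.1, 0.02)]
t 16.55 pos [ 0.4738 -0.2675  0.1493] yaw 78.91 F [ 1.4 -0.4  0.5] op -0.0 ff 0.0 tilt 0.03
```

step_arm:
  motion:
    - {"offset": [0.004, 0, 0.01], "twist": 0}
    - {"offset": [0.009, 0, 0.021], "twist": 0}
    - {"offset": [0.014, 0, 0.033], "twist": 0}
    - {"offset": [0.019, 0, 0.045], "twist": 0}
    - {"offset": [0.023, 0, 0.057], "twist": 0}
    - {"offset": [0.026, 0, 0.068], "twist": 0}
    - {"offset": [0.028, 0, 0.077], "twist": 0}
    - {"offset": [0.028, 0, 0.077], "twist": 0}

```text
time: 17.35
eef_pos: [0.4461, -0.2615, 0.071]
tcp_rot: [0.096, 0.995, 0.001, -0.001]
contact_force: [0.8, 1.2, 1.2]
opening: -0.001
finger_force: 0.0
```

```bash
python3 -c "
from gate import *
gate();plan()"
```

```text
gate [(1.0, 0.12), (0.9, 0.14), (0.62, 0.16), (0.33, 0.1), (0.12, 0.02)]
t 17.4 pos [ 0.4467 -0.2619  0.0719] yaw 78.95 F [-0.3 -0.1 -0.5] op 0.0001 ff 0.0 tilt 0.1
```

step_arm:
  motion:
    - {"offset": [0.001, 0, 0.006], "twist": 0}
    - {"offset": [0.002, 0, 0.012], "twist": 0}
    - {"offset": [0.002, 0, 0.016], "twist": 0}
    - {"offset": [0.002, 0, 0.019], "twist": 0}
    - {"offset": [0.002, 0, 0.019], "twist": 0}

```text
time: 17.9
eef_pos: [0.4449, -0.2618, 0.0534]
tcp_rot: [0.096, 0.995, 0.0, -0.0]
contact_force: [0.1, -0.0, 0.0]
opening: -0.003
finger_force: 0.0
```

step_arm:
  motion:
    - {"offset": [0, 0, 0.002], "twist": 0}
    - {"offset": [0, 0, 0.003], "twist": 0}
    - {"offset": [0, 0, 0.003], "twist": 0}

```text
time: 18.2
eef_pos: [0.4452, -0.262, 0.0509]
tcp_rot: [0.096, 0.995, 0.0, 0.0]
contact_force: [-0.1, 0.2, 0.0]
opening: -0.0
finger_force: 0.0
```

```bash
python3 -c "
from gate import *
gate();plan()"
```

```text
gate [(1.0, 0.0), (0.9, 0.02), (0.62, 0.04), (0.0, 1.7), (0.0, 1.68)]
t 18.25 pos [ 0.4452 -0.262   0.0509] yaw 78.96 F [ 1.2  0.2 -0.1] op -0.0001 ff 0.0 tilt 0.0
```

step_arm:
  motion:
    - {"offset": [0, 0, 0.001], "twist": 0}
    - {"offset": [0, 0, 0.002], "twist": 0}
    - {"offset": [0, 0, 0.002], "twist": 0}

```text
time: 18.55
eef_pos: [0.4452, -0.2621, 0.0491]
tcp_rot: [0.096, 0.995, -0.0, 0.0]
contact_force: [-0.8, 1.0, 1.1]
opening: 0.0
finger_force: 0.5
```

step_arm:
  motion:
    - {"offset": [0, 0, 0.001], "twist": 0}
    - {"offset": [0, 0, 0.002], "twist": 0}
    - {"offset": [0, 0, 0.002], "twist": 0}

```text
time: 18.85
eef_pos: [0.4452, -0.2622, 0.0483]
tcp_rot: [0.096, 0.995, 0.0, -0.0]
contact_force: [-3.0, 1.6, 8.7]
opening: 0.0
finger_force: 4.5
```

step_arm:
  motion:
    - {"offset": [0, 0, 0.001], "twist": 0}
    - {"offset": [0, 0, 0.002], "twist": 0}
    - {"offset": [0, 0, 0.002], "twist": 0}

```text
time: 19.15
eef_pos: [0.4452, -0.2622, 0.048]
tcp_rot: [0.096, 0.995, 0.0, -0.001]
contact_force: [-6.4, 4.8, 18.1]
opening: -0.0
finger_force: 8.9
```

The gate is closed (it reads about 0 and 18 N met a hard stop). Now the stylus.

step_arm:
  motion:
    - {"offset": [0, 0, -0.03], "twist": 0}
    - {"offset": [0, 0, -0.075], "twist": 0}
    - {"offset": [0, 0, -0.12], "twist": 0}
    - {"offset": [0, 0, -0.12], "twist": 0}
  gripper: 0.05

```text
time: 19.55
eef_pos: [0.4488, -0.2652, 0.1727]
tcp_rot: [0.096, 0.995, -0.004, 0.006]
contact_force: [0.0, -0.3, 0.5]
opening: 0.587
finger_force: 0.0
```

```bash
python3 -c "
from gate import *
gate()
plan((.4525,.1248,.165,79),(.4525,.1248,.058,79))"
```

```text
gate [(1.0, 0.02), (1.0, 0.0), (0.42, 0.04), (0.0, 1.7), (0.0, 1.68)]
t 19.6 pos [ 0.4473 -0.2638  0.1691] yaw 78.97 F [-0.5 -0.4 -0.3] op 0.0499 ff 0.0 tilt 0.51
[0.4525, 0.1248, 0.165, 79] -> [0.0693 0.3824 0.0019] twist -0.0 dist 0.389
[0.4525, 0.1248, 0.058, 79] -> [0.0701 0.3829 0.1089] twist -0.0 dist 0.404
```

step_arm:
  motion:
    - {"offset": [0.007, 0.038, 0], "twist": 0}
    - {"offset": [0.014, 0.077, 0], "twist": 0}
    - {"offset": [0.021, 0.115, 0], "twist": 0}
    - {"offset": [0.028, 0.153, 0], "twist": 0}
    - {"offset": [0.035, 0.191, 0], "twist": 0}
    - {"offset": [0.042, 0.229, 0], "twist": 0}
    - {"offset": [0.049, 0.267, 0], "twist": 0}
    - {"offset": [0.056, 0.305, 0], "twist": 0}
    - {"offset": [0.063, 0.344, 0], "twist": 0}
    - {"offset": [0.07, 0.382, 0], "twist": 0}
    - {"offset": [0.07, 0.382, 0], "twist": 0}
    - {"offset": [0.07, 0.382, 0], "twist": 0}

```text
time: 20.8
eef_pos: [0.4484, 0.1268, 0.1632]
tcp_rot: [0.095, 0.995, -0.0, -0.002]
contact_force: [0.5, 0.8, -0.0]
opening: 0.585
finger_force: 0.0
```

```bash
python3 -c "
from gate import *
plan((.4525,.1248,.165,79),(.4525,.1248,.058,79))"
```

```text
t 20.8 pos [0.4484 0.1268 0.1632] yaw 79.09 F [ 0.5  0.8 -0. ] op 0.05 ff 0.0 tilt 0.18
[0.4525, 0.1248, 0.165, 79] -> [-0.0044 -0.0012 -0.0018] twist 0.1 dist 0.005
[0.4525, 0.1248, 0.058, 79] -> [-0.0047 -0.0011  0.1052] twist 0.1 dist 0.105
```

step_arm:
  motion:
    - {"offset": [-0.004, -0.001, 0.03], "twist": 0}
    - {"offset": [-0.004, -0.001, 0.065], "twist": 0}
    - {"offset": [-0.004, -0.001, 0.095], "twist": 0}
    - {"offset": [-0.004, -0.001, 0.105], "twist": 0}
    - {"offset": [-0.004, -0.001, 0.105], "twist": 0}

```text
time: 21.3
eef_pos: [0.4517, 0.1234, 0.058]
tcp_rot: [0.097, 0.995, -0.0, -0.002]
contact_force: [-0.5, 0.7, 0.5]
opening: 0.582
finger_force: 0.0
```

step_arm:
  motion:
    - {"offset": [0, 0, 0], "twist": 0}
    - {"offset": [0, 0, 0], "twist": 0}
    - {"offset": [0, 0, 0], "twist": 0}
    - {"offset": [0, 0, 0], "twist": 0}
    - {"offset": [0, 0, 0], "twist": 0}
  gripper: 0.005
  grip_force: 50

```text
time: 21.8
eef_pos: [0.4548, 0.1246, 0.0617]
tcp_rot: [0.096, 0.995, 0.0, 0.002]
contact_force: [-0.8, -1.2, 6.0]
opening: 0.173
finger_force: 49.1
```

```bash
python3 -c "
from gate import *
plan()"
```

```text
t 21.8 pos [0.4548 0.1246 0.0617] yaw 78.98 F [-0.8 -1.2  6. ] op 0.0148 ff 49.1 tilt 0.2
```

step_arm:
  motion:
    - {"offset": [0, 0, -0.015], "twist": 0}
    - {"offset": [0, 0, -0.035], "twist": 0}
    - {"offset": [0, 0, -0.06], "twist": 0}
    - {"offset": [0, 0, -0.08], "twist": 0}
    - {"offset": [0, 0, -0.08], "twist": 0}
    - {"offset": [0, 0, -0.08], "twist": 0}

```text
time: 22.4
eef_pos: [0.453, 0.1246, 0.1395]
tcp_rot: [0.096, 0.995, 0.0, -0.0]
contact_force: [-1.0, 0.1, -0.5]
opening: 0.172
finger_force: 49.1
```

```bash
python3 -c "
from gate import *
plan((.4555,-.016,.14,79))
T=ctrl.read_camera('top');S=ctrl.read_camera('scene')
cv2.imwrite('pics/sa.png',S)
"
```

```text
t 22.4 pos [0.453  0.1246 0.1395] yaw 78.97 F [-1.   0.1 -0.5] op 0.0147 ff 49.1 tilt 0.02
[0.4555, -0.016, 0.14, 79] -> [-0.0294 -0.1376 -0.0006] twist -0.0 dist 0.141
```

step_arm:
  motion:
    - {"offset": [-0.008, -0.04, 0], "twist": 0}
    - {"offset": [-0.017, -0.08, 0], "twist": 0}
    - {"offset": [-0.026, -0.12, 0], "twist": 0}
    - {"offset": [-0.029, -0.1376, 0], "twist": 0}
    - {"offset": [-0.029, -0.1376, 0.0], "twist": 0}
    - {"offset": [-0.029, -0.1376, 0.02], "twist": 0}
    - {"offset": [-0.029, -0.1376, 0.04], "twist": 0}
    - {"offset": [-0.029, -0.1376, 0.04], "twist": 0}

```text
time: 23.3
eef_pos: [0.4522, -0.0145, 0.0961]
tcp_rot: [0.096, 0.995, 0.001, -0.004]
contact_force: [-0.2, 0.4, -0.2]
opening: 0.169
finger_force: 49.2
```

```bash
python3 -c "
from gate import *
S=gate()
plan((.4555,-.016,.08,79))
cv2.imwrite('pics/v5.png',cv2.resize(S[220:310,250:350],(600,540),interpolation=2))
print((np.array(proj('scene',(.455,-.016,.049)))-[250,220])*6)
"
```

```text
gate [(1.0, 0.02), (1.0, 0.0), (0.47, 0.04), (0.0, 1.7), (0.0, 1.68)]
t 23.35 pos [ 0.4535 -0.0148  0.0978] yaw 79.01 F [-0.3 -0.1 -1.6] op 0.0146 ff 49.2 tilt 0.32
[0.4555, -0.016, 0.08, 79] -> [-0.0023 -0.0008  0.0178] twist 0.0 dist 0.018
[280.71377854 276.60802834]
```

View pics/v5.png

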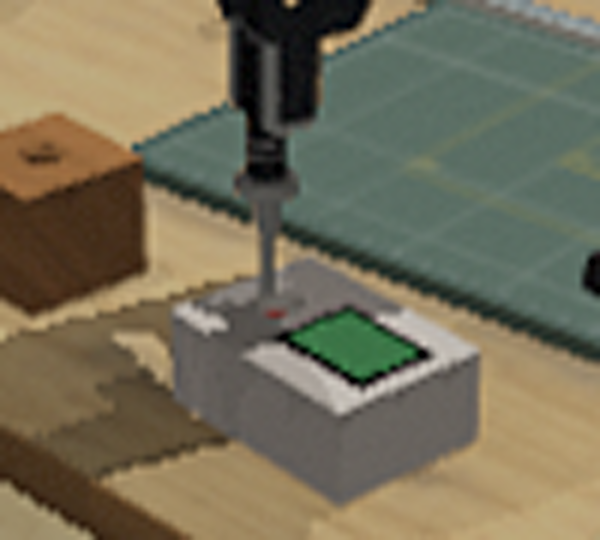

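The picture shows the stylus upright, with its tip at crop (267,297) just above the red button at (275,313). A 2 mm correction is needed, then I press with force checks.

step_arm:
  motion:
    - {"offset": [-0.0025, -0.001, 0.0], "twist": 0}
    - {"offset": [-0.0025, -0.001, 0.004], "twist": 0}
    - {"offset": [-0.0025, -0.001, 0.007], "twist": 0}
    - {"offset": [-0.0025, -0.001, 0.009], "twist": 0}
    - {"offset": [-0.0025, -0.001, 0.009], "twist": 0}

```text
time: 23.85
eef_pos: [0.4575, -0.0174, 0.0908]
tcp_rot: [0.096, 0.995, 0.0, -0.0]
contact_force: [0.6, 1.0, -0.7]
opening: 0.173
finger_force: 49.2
```

step_arm:
  motion:
    - {"offset": [0, 0, 0.001], "twist": 0}
    - {"offset": [0, 0, 0.002], "twist": 0}
    - {"offset": [0, 0, 0.002], "twist": 0}

```text
time: 24.15
eef_pos: [0.4576, -0.0175, 0.0889]
tcp_rot: [0.096, 0.995, 0.0, -0.0]
contact_force: [1.0, -0.3, -2.0]
opening: 0.17
finger_force: 49.2
```

step_arm:
  motion:
    - {"offset": [0, 0, 0.001], "twist": 0}
    - {"offset": [0, 0, 0.002], "twist": 0}
    - {"offset": [0, 0, 0.002], "twist": 0}

```text
time: 24.45
eef_pos: [0.4576, -0.0175, 0.0868]
tcp_rot: [0.096, 0.995, 0.0, -0.0]
contact_force: [1.5, -1.3, -0.2]
opening: 0.172
finger_force: 49.2
```

step_arm:
  motion:
    - {"offset": [0.001, 0, 0.001], "twist": 0}
    - {"offset": [0.001, 0, 0.003], "twist": 0}
    - {"offset": [0.001, 0, 0.003], "twist": 0}

```text
time: 24.75
eef_pos: [0.4564, -0.0173, 0.0836]
tcp_rot: [0.096, 0.995, 0.0, -0.0]
contact_force: [0.1, 0.5, -0.3]
opening: 0.172
finger_force: 49.2
```

step_arm:
  motion:
    - {"offset": [0, 0, 0.001], "twist": 0}
    - {"offset": [0, 0, 0.002], "twist": 0}
    - {"offset": [0, 0, 0.002], "twist": 0}

```text
time: 25.05
eef_pos: [0.4568, -0.0174, 0.082]
tcp_rot: [0.096, 0.995, -0.0, 0.0]
contact_force: [0.1, -0.8, -0.1]
opening: 0.176
finger_force: 49.2
```

step_arm:
  motion:
    - {"offset": [0, 0, 0.001], "twist": 0}
    - {"offset": [0, 0, 0.002], "twist": 0}
    - {"offset": [0, 0, 0.002], "twist": 0}

```text
time: 25.35
eef_pos: [0.4569, -0.0174, 0.0802]
tcp_rot: [0.096, 0.995, -0.0, 0.0]
contact_force: [-0.5, 1.1, 2.5]
opening: 0.173
finger_force: 49.3
```

step_arm:
  motion:
    - {"offset": [0, 0, 0.001], "twist": 0}
    - {"offset": [0, 0, 0.002], "twist": 0}
    - {"offset": [0, 0, 0.002], "twist": 0}

```text
time: 25.65
eef_pos: [0.4571, -0.0174, 0.0786]
tcp_rot: [0.096, 0.995, -0.0, 0.0]
contact_force: [-1.4, 0.0, 4.7]
opening: 0.176
finger_force: 49.8
```

step_arm:
  motion:
    - {"offset": [0, 0, 0.001], "twist": 0}
    - {"offset": [0, 0, 0.002], "twist": 0}
    - {"offset": [0, 0, 0.002], "twist": 0}

```text
time: 25.95
eef_pos: [0.4578, -0.0175, 0.0783]
tcp_rot: [0.096, 0.995, -0.0, 0.001]
contact_force: [-3.8, 1.8, 12.3]
opening: 0.175
finger_force: 50.4
```

step_arm:
  motion:
    - {"offset": [0, 0, 0.001], "twist": 0}
    - {"offset": [0, 0, 0.002], "twist": 0}
    - {"offset": [0, 0, 0.002], "twist": 0}

```text
time: 26.25
eef_pos: [0.4585, -0.0177, 0.078]
tcp_rot: [0.096, 0.995, -0.0, 0.001]
contact_force: [-7.1, 1.4, 21.5]
opening: 0.172
finger_force: 51.2
```

Bottomed at 21 N with the tip at the full-press height. Returning the stylus.

step_arm:
  motion:
    - {"offset": [0, 0, -0.008], "twist": 0}
    - {"offset": [0, 0, -0.03], "twist": 0}
    - {"offset": [0, 0, -0.068], "twist": 0}
    - {"offset": [0, 0, -0.068], "twist": 0}
    - {"offset": [0, 0, -0.068], "twist": 0}

```text
time: 26.75
eef_pos: [0.457, -0.0174, 0.1423]
tcp_rot: [0.096, 0.995, -0.0, 0.001]
contact_force: [0.1, 0.6, -1.6]
opening: 0.168
finger_force: 49.4
```

```bash
python3 -c "
from gate import *
S=gate();cv2.imwrite('pics/sb.png',S)
plan((.453,.1246,.14,79))
"
```

```text
gate [(1.0, 0.02), (1.0, 0.0), (0.55, 0.04), (0.0, 1.7), (0.0, 1.68)]
t 26.8 pos [ 0.4561 -0.0172  0.1411] yaw 78.96 F [ 0.6 -0.2 -0.6] op 0.0146 ff 49.4 tilt 0.07
[0.453, 0.1246, 0.14, 79] -> [0.0302 0.1385 0.0011] twist -0.0 dist 0.142
```

step_arm:
  motion:
    - {"offset": [0.009, 0.04, 0], "twist": 0}
    - {"offset": [0.018, 0.08, 0], "twist": 0}
    - {"offset": [0.026, 0.12, 0], "twist": 0}
    - {"offset": [0.03, 0.1385, 0], "twist": 0}
    - {"offset": [0.03, 0.1385, 0], "twist": 0}
    - {"offset": [0.03, 0.1385, 0], "twist": 0}
    - {"offset": [0.03, 0.1385, 0], "twist": 0}

```text
time: 27.5
eef_pos: [0.4533, 0.1235, 0.141]
tcp_rot: [0.097, 0.995, -0.0, -0.001]
contact_force: [0.1, -0.5, -1.0]
opening: 0.17
finger_force: 49.4
```

```bash
python3 - <<'E'
from gate import *
S=ctrl.read_camera('scene')
plan((.453,.1246,.14,79))
# compare stylus silhouette with the picture just after lift-out (sa.png, same arm pose)
A=cv2.imread('pics/sa.png')
u,v=proj('scene',(.453,.1246,.11)); u,v=int(u),int(v)
g=lambda i:cv2.GaussianBlur(i[v-30:v+30,u-25:u+25],(3,3),0).astype(np.float32).mean(2)
print(cv2.phaseCorrelate(g(A),g(S)), np.abs(g(A)-g(S)).mean(), np.abs(g(A)-g(S)).max(1)[::4].round())
E
```

```text
t 27.55 pos [0.4535 0.1234 0.1413] yaw 78.88 F [ 0.8  0.1 -0.5] op 0.0148 ff 49.4 tilt 0.07
[0.453, 0.1246, 0.14, 79] -> [0.0007 0.0011 0.0013] twist -0.1 dist 0.002
((0.502202499999818, -0.12279922866805038), 0.9664083042144775) 2.8982224 [39. 38. 35. 43. 42. 40. 29. 26. 34. 27. 23.  1.  6. 15. 10.]
```

step_arm:
  motion:
    - {"offset": [0.0005, 0.001, 0], "twist": 0}
    - {"offset": [0.0005, 0.001, 0.02], "twist": 0}
    - {"offset": [0.0005, 0.001, 0.04], "twist": 0}
    - {"offset": [0.0005, 0.001, 0.055], "twist": 0}
    - {"offset": [0.0005, 0.001, 0.068], "twist": 0}
    - {"offset": [0.0005, 0.001, 0.075], "twist": 0}
    - {"offset": [0.0005, 0.001, 0.075], "twist": 0}
    - {"offset": [0.0005, 0.001, 0.075], "twist": 0}

```text
time: 28.35
eef_pos: [0.4537, 0.1253, 0.0674]
tcp_rot: [0.096, 0.995, -0.0, 0.0]
contact_force: [-0.2, 0.0, -0.6]
opening: 0.17
finger_force: 49.3
```

step_arm:
  motion:
    - {"offset": [0, 0, 0.002], "twist": 0}
    - {"offset": [0, 0, 0.004], "twist": 0}
    - {"offset": [0, 0, 0.004], "twist": 0}

```text
time: 28.65
eef_pos: [0.4536, 0.1255, 0.0631]
tcp_rot: [0.096, 0.995, 0.0, 0.0]
contact_force: [-0.2, -1.2, -0.1]
opening: 0.171
finger_force: 49.3
```

step_arm:
  motion:
    - {"offset": [0, 0, 0.001], "twist": 0}
    - {"offset": [0, 0, 0.002], "twist": 0}
    - {"offset": [0, 0, 0.002], "twist": 0}

```text
time: 28.95
eef_pos: [0.4537, 0.1255, 0.0617]
tcp_rot: [0.096, 0.995, -0.0, -0.0]
contact_force: [-2.1, -1.0, 5.6]
opening: 0.172
finger_force: 49.8
```

step_arm:
  motion:
    - {"offset": [0, 0, 0], "twist": 0}
    - {"offset": [0, 0, 0], "twist": 0}
    - {"offset": [0, 0, 0], "twist": 0}
    - {"offset": [0, 0, 0], "twist": 0}
  gripper: 0.05
  grip_force: 20

```text
time: 29.35
eef_pos: [0.4533, 0.1254, 0.0608]
tcp_rot: [0.096, 0.995, -0.0, -0.0]
contact_force: [0.6, -0.6, -0.5]
opening: 0.585
finger_force: 0.0
```

step_arm:
  motion:
    - {"offset": [0, 0, -0.02], "twist": 0}
    - {"offset": [0, 0, -0.06], "twist": 0}
    - {"offset": [0, 0, -0.1], "twist": 0}
    - {"offset": [0, 0, -0.15], "twist": 0}
    - {"offset": [-0.05, 0, -0.19], "twist": 0}
    - {"offset": [-0.1, 0, -0.2], "twist": 0}
    - {"offset": [-0.15, 0, -0.2], "twist": 0}
    - {"offset": [-0.15, 0, -0.2], "twist": 0}
    - {"offset": [-0.15, 0, -0.2], "twist": 0}

```text
time: 30.25
eef_pos: [0.6021, 0.0959, 0.26]
tcp_rot: [0.097, 0.995, -0.0, -0.001]
contact_force: [0.1, -1.0, -0.3]
opening: 0.581
finger_force: 0.0
```

```bash
python3 - <<'E'
from gate import *
S=gate(); plan(); A=cv2.imread('pics/scene0.png'); T=ctrl.read_camera('top');A2=cv2.imread('pics/top0.png')
f=lambda i,b:cv2.GaussianBlur(i[b[1]:b[3],b[0]:b[2]],(3,3),0).astype(np.float32).mean(2)
for t,i,k,b in (("stylus",S,A,(238,205,276,275)),("timer",S,A,(275,258,335,305)),("stylus top",T,A2,(268,268,302,304)),("tape",T,A2,(222,268,262,308)),("stick",T,A2,(228,192,246,212)),("bottle",T,A2,(418,172,446,212))):
    a,c=f(k,b),f(i,b); w=cv2.createHanningWindow(a.shape[::-1],cv2.CV_32F); print(t,np.round(cv2.phaseCorrelate(a,c,w)[0],2),np.abs(a-c).mean().round(1))
j=np.array
print("handle top", end=' '); info("","top",T,(275,275,297,297),lambda h,s,v:(v<75),.131)
E
```

```text
gate [(1.0, 0.02), (1.0, 0.0), (0.5, 0.04), (0.0, 1.7), (0.0, 1.68)]
t 30.3 pos [0.6008 0.0965 0.26  ] yaw 78.93 F [ 0.2  0.5 -0.6] op 0.0498 ff 0.0 tilt 0.12
stylus [-0.36  0.93] 20.7
timer [ 0.07 -0.05] 6.2
stylus top [ 4.76 -0.79] 58.1
tape [-0.1   0.09] 2.6
stick [-0.03 -0.22] 1.7
bottle [0.06 0.01] 4.3
handle top Traceback (most recent call last):
  File "<stdin>", line 7, in <module>
  File "m.py", line 13, in info
    b,P=rect(n,im,box,f,z); e=P[1]-P[0]; g=P[2]-P[1]
        ~~~~^^^^^^^^^^^^^^
  File "m.py", line 9, in rect
    m=mask(im,*box,f); b=px(cv2.boxPoints(cv2.minAreaRect(big(m))),*box[:2])
                                                          ~~~^^^
  File "m.py", line 7, in big
    def big(m): return max(cv2.findContours(m,0,2)[0],key=cv2.contourArea)
                       ~~~^^^^^^^^^^^^^^^^^^^^^^^^^^^^^^^^^^^^^^^^^^^^^^^^
ValueError: max() iterable argument is empty
```

step_arm:
  motion:
    - {"offset": [0, -0.045, 0], "twist": 0}
    - {"offset": [0, -0.09, 0], "twist": 0}
    - {"offset": [0, -0.135, 0], "twist": 0}
    - {"offset": [0, -0.18, 0], "twist": 0}
    - {"offset": [0, -0.22, 0], "twist": 0}
    - {"offset": [0, -0.22, 0], "twist": 0}
    - {"offset": [0, -0.22, 0], "twist": 0}

```text
time: 31.05
eef_pos: [0.5575, -0.119, 0.2611]
tcp_rot: [0.097, 0.995, 0.0, 0.0]
contact_force: [-0.9, 0.0, 0.2]
opening: 0.583
finger_force: 0.0
```

```bash
python3 - <<'E'
from gate import *
S=gate(); T=ctrl.read_camera('top')
dk=lambda h,s,v:(v<60)
for n,b,i,k in (("scene",(243,210,268,246),cv2.imread('pics/scene0.png'),S),("top",(275,275,297,297),cv2.imread('pics/top0.png'),T)):
    for q in (i,k):
        m=mask(q,*b,dk); c=cv2.minAreaRect(big(m)) if m.any() else None; print(n,px(c[0],*b[:2]).round(2),np.round(np.array(c[1])/4,1),round(c[2],1))
E
```

```text
gate [(1.0, 0.02), (1.0, 0.0), (0.55, 0.04), (0.0, 1.7), (0.0, 1.68)]
scene [255.57 230.06] [27.   7.6] 86.1
scene [255.27 230.14] [27.1  5.9] 87.4
top [284.31 285.69] [3.5 4.4] 78.7
top [284.51 286.33] [3.1 4.1] 65.2
```

```bash
python3 -c "
from plant import ctrl
print(ctrl.sign_off())"
```

```text
the job is handed in; nothing more can be done
None
```

The job is handed in at about 31 s. The block is pressed down to the nest floor, the gate is closed over it, and the button was pressed fully with the stylus. The stylus is back upright in its stand, and the camera shows the tape roll, glue bottle and glue stick unmoved. The sign-off returned no verdict.

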